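Hold a stone shaft down in the V-block for marking its end

TASK

I want to scribe the centre on the plain end of the round limestone shaft. Lift the shaft off its board and lay it in the V-block on the slate slab, centred across both vees and with its plain end (the one without the tenon) towards whichever side the scribing gauge stands on; set it down gently and leave the gauge, the pencil pot, the mallet and the chisel where they are. Then keep hold of the shaft and press it firmly straight down, with an even push of about 20 N, so that it bears hard on both sloping faces of the vee, and finish while still holding it pressed like that: do not let go.

Things in the scene. Friction and masses are not known exactly. Their poses are not given: they have to be found in the camera images.
- shaft_center (a point): Centre of the loose pale limestone shaft: on its axis, half-way along its main cylinder (40 mm diameter, 160 mm long). The point's x axis runs along the shaft and points to the TENON end (plain end at -x); y and z depend on how it is rolled. Mass about 0.45 kg. At the start it lies level on the board, its centre 36 mm above the bench.
- plain_end (a point): Middle of the shaft's plain end face, 80 mm from shaft_center at the end without the tenon; axes as shaft_center.
- tenon_shoulder (a point): Middle of the other end of the 40 mm main cylinder, 80 mm from shaft_center, where the tenon (23 mm diameter, standing out 24 mm further) begins; a red crayon line runs round the shaft 9 to 16 mm before it; axes as shaft_center.
- shaft: The same stone shaft; its origin and axes are those of shaft_center.
- board: Fixed low wooden board, 235 x 100 x 10 mm (x, y, z); the shaft lies along its x axis on two cross battens (6 mm high, 20 x 80 mm, at x = +60 and -60 mm), kept from rolling by small chocks, 8 mm high, on the battens, 16 to 29 mm either side in y. Origin at the centre of its underside, on the bench. The 100 mm between the battens are clear for fingers.
- vblock: Fixed dark iron V-block on a light grey slate slab (240 x 470 mm, top 30 mm above the bench). Origin: centre of its underside, on the slab; y runs along the vee, z up. Two 90 degree vees, each 30 mm long in y, 68 mm wide, top 54 mm above the slab, middles at y = +47 and -47 mm. Between them a 64 mm gap, with only the 10 mm thick sole plate below: room for fingers holding the shaft by its middle.
- v_seat (a point): Point where shaft_center lies when the shaft is fully seated and centred: on the axis of the vee, 62 mm above the slab, half-way between the two vees; axes as vblock (y along the vee). The vee is rigid; its faces are smooth, oiled steel.
- face_near: The bright steel sloping faces of both vees on the vblock's -x side (leaning up at 45 degrees); origin and axes as vblock.
- face_far: The bright steel sloping faces of both vees on the vblock's +x side (leaning up at 45 degrees); origin and axes as vblock.
- gauge: Loose scribing gauge standing on the slab beyond one end of the vee, about 180 mm from the V-block's middle: on its +y or its -y side, differently each time. Round iron base 76 mm wide, steel column 163 mm high, thin scriber at 62 mm height reaching 54 mm both ways along the vee. Origin at the centre of its underside. 1.2 kg.
- pot: Blue plastic pot with pencils, 72 mm in diameter, up to 155 mm high, standing loose on the slab beyond the other end of the vee, about 180 mm from the V-block's middle. Origin at the centre of its underside.
- mallet: Loose round wooden carving mallet standing on its head on the left of the bench, 116 mm in diameter, 215 mm high. Origin at the centre of its underside.
- chisel: Loose steel stone chisel lying on the far part of the bench, about 200 x 26 x 16 mm, along its x axis. Origin on the bench, near its middle.
There are look-alikes about, which are no part of the job. Of the things that look like the shaft, the largest one is meant.

How it is judged:
On the way:
1. the shaft is lifted clear of its board in the gripper (height (world z) of shaft_center above 0.08 m and contact force between shaft and the fingers above 1 N and contact force between shaft and board below 0.1 N), for 0.2 s.
At the end, for the whole second after the job is handed in: Main cylinder: both ends within 3 mm of the vee's axis sideways and in height, centre within 12 mm of the V-block's middle; plain end on the gauge's side; at rest, held by the fingers, with 7 to 45 N on the near faces and 7 to 45 N on the far ones (its weight gives about 3 N each) (z of plain_end in the frame of v_seat between -0.003 and 0.003 m and z of tenon_shoulder in the frame of v_seat between -0.003 and 0.003 m and x of plain_end in the frame of v_seat between -0.003 and 0.003 m and x of tenon_shoulder in the frame of v_seat between -0.003 and 0.003 m and y of shaft_center in the frame of v_seat between -0.012 and 0.012 m and ((y of gauge in the frame of v_seat above 0.1 m and y of plain_end in the frame of v_seat above 0.05 m) or (y of gauge in the frame of v_seat below -0.1 m and y of plain_end in the frame of v_seat below -0.05 m)) and contact force between shaft and face_near between 7 and 45 N and contact force between shaft and face_far between 7 and 45 N and contact force between shaft and the fingers above 4 N and linear speed of shaft below 0.01 m/s); the arm keeps its last pose, push and grip.
It fails at once if the shaft is banged or rammed into the V-block (over 90 N on a face) (contact force between shaft and face_near above 90 N or contact force between shaft and face_far above 90 N).
It fails at once if the scribing gauge is moved more than 10 mm (distance of gauge from where it was at the start of the episode above 0.01 m).
It fails at once if the pencil pot is moved more than 15 mm (distance of pot from where it was at the start of the episode above 0.015 m).
It fails at once if the mallet is moved more than 15 mm (distance of mallet from where it was at the start of the episode above 0.015 m).
It fails at once if the chisel is moved more than 15 mm (distance of chisel from where it was at the start of the episode above 0.015 m).
It also fails if it takes over 48 s, if anything falls off the work surface, if the arm or the gripper's body presses on something with over 40 N, if the wrist force passes 120 N, or if a joint passes its speed limit or range.

ROBOT

A 6-joint arm with a two-finger parallel gripper is mounted at the origin on the work surface. World frame = base frame: x ahead of the robot, y to its left, z up, the work surface at z = 0. Lengths are in m, angles in rad, forces in N, time in s.
With the tool pointing down it reaches from about 0.35 to 1 m from the base axis. Payload 7.1 kg.
Tool frame: the origin (TCP) lies on the centre line of the jaws, within the pads' length; the fingertips stand 11 mm ahead of it and the grasp point (between the pads) lies 8 mm behind it; y points along the fingers, x is the direction in which the jaws open and shut, and the axes are right-handed (so a half turn about y gives the same grasp; the last joint's range is limited). The gripper opens to 85 mm and grips with 20 to 120 N. Pads are 22 mm wide; open, the fingers measure 114 mm over their backs; the gripper's body (76 mm by 85 mm) begins 54 mm behind the grasp point. The pads swing forward as they close: fully open they stand 13 mm farther back than shut.
Start: joints at [-1.184, 0.423, 1.63, -0, 1.089, -0.019], TCP at [0.247, -0.574, 0.242] pointing down, gripper open.
Joint ranges: [-3, 3], [-0.9, 2.11], [0.09, 2.58], [-1.31, 4.45], [0.11, 2.69], [-2.54, 2.54]. Speed limits (rad/s): [2.39, 2.39, 3.01, 3.14, 3.14, 3.14].

INTERFACE

Orientations are given as a unit quaternion [w, x, y, z].
In Python, from cell import ctrl gives the robot as it stands.
- The arm moves only by the shell command python3 -m handwheel 'ROWS' [FORCE]. ROWS is JSON, one flat list of numbers, 7 for each row, row after row: the turn, a rotation vector about the tool's x, y, z scaled (see below), then the shift along the tool's x, y, z scaled (see below), then the gripper's target within -1 to 1 (shut at 1, half-way at 0, fully open at -1). A call has 1 to 20 rows; each row shifts and turns the commanded pose from where the row before left it, along the tool's axes as they then stand; what a row does not reach is not made up. The controller multiplies each number of a shift by 0.03 m and each number of a turn by 6 degrees. A row lasts 1/12 s, in which the tool goes at most 41.7 mm and 7.16 degrees, less where a joint would pass 70% of its speed; a pose out of reach is approached as far as the arm can. A call with a number of a shift or a turn outside -1 to 1 is refused whole. A call with a gripper value outside its range is refused whole. The fingers move at their own pace and stop on an object; FORCE is the grip in N (left out, the last holds). Time passes only in rows, so rows that do not move let the fingers close. It gives the time, the measured TCP pose, the force and the opening at its end, in the units of the state.
- ctrl.get_state(): the state, without advancing time (a new reading comes with each control period).
- ctrl.capture(name): name is "scene" or "top" or "wrist"; returns a dict with "img" (384x512x3 uint8, red, green, blue), "intrinsics" (3x3 intrinsics, pixels), "R" (3x3) and "t" (3): a world point X has camera coordinates R X + t. Camera axes: x right, y down, z forward; pixel columns grow to the right and rows downward; lengths in m; the calibration is good to about 2 mm. A picture is of the moment at which its call begins. There is no depth.
- ctrl.job_done(): hands the job in, once; it reports no verdict.
The state is a dict: "time_s": time; "q": joint angles; "qd": joint speeds; "tau": joint torques, N m; "eef_pos": TCP position; "tcp_rot": TCP orientation; "wrist_force": force on the tool from outside, world axes, zero at the start; "torque": the same for the moment, N m; "opening": finger opening in m.
Only numpy, scipy, OpenCV 4.12 (cv2) and the standard library are available. Lean on these libraries where they do the work, as an engineer would, in place of code of your own. Each camera call takes 0.05 s, during which the arm holds its last target. There are 200 camera calls.

## Working session

There is one attempt and no reset: what is moved stays moved. The work goes in short steps, Python scripts to look and compute and a shell command to move; the robot and the scene stay as the last step left them, time stands still between calls to the robot, and variables do not carry over. Pictures are saved under pics/ and viewed, about 8 in all and at most 12, crops included, and the job is handed in when it is done.

```bash
mkdir -p pics; ls; python3 - <<'E'
from cell import ctrl
import cv2,json,numpy as np
for n in("scene","top"):
    c=ctrl.capture(n); cv2.imwrite(f"pics/{n}0.png",c["img"][:,:,::-1]); np.savez(f"{n}0.npz",**c)
    print(n,np.round(c["intrinsics"],1).tolist(),np.round(c["R"],3).tolist(),np.round(c["t"],3).tolist())
print(ctrl.get_state())
E
```

```text
pics
scene [[367.9, 0.0, 254.6], [0.0, 367.9, 195.2], [0.0, 0.0, 1.0]] [[0.586, 0.81, -0.001], [0.504, -0.365, -0.783], [-0.635, 0.458, -0.622]] [-0.351, -0.195, 1.436]
top [[353.9, 0.0, 255.7], [0.0, 353.9, 190.5], [0.0, 0.0, 1.0]] [[0.008, -1.0, 0.017], [-0.984, -0.011, -0.18], [0.18, -0.015, -0.983]] [0.033, 0.542, 1.069]
{'time_s': 0.1, 'q': array([-1.18399504e+00,  4.23790313e-01,  1.63057627e+00, -6.30691312e-05,
        1.08861106e+00, -1.90034328e-02]), 'qd': array([-0.00029132, -0.00186836, -0.00171148,  0.00025812,  0.00036739,
       -0.00147057]), 'tau': array([ 1.48093659e-03, -5.58423972e+01, -2.82443887e+01, -1.02480678e-05,
        2.93209036e-03,  5.19774346e-06]), 'eef_pos': array([ 0.24655602, -0.57380894,  0.24162191]), 'tcp_rot': array([ 0.59076578, -0.59024416,  0.38939259, -0.38856278]), 'wrist_force': array([-0.34598275, -0.09789047,  0.32893657]), 'torque': array([-0.01030302, -0.0243364 ,  0.02142004]), 'opening': 0.08555724355839749}
```

View pics/top0.png

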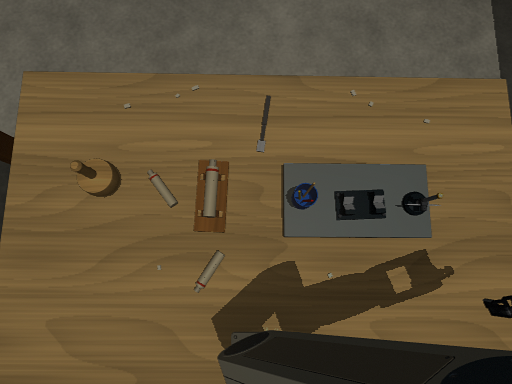

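View pics/scene0.png

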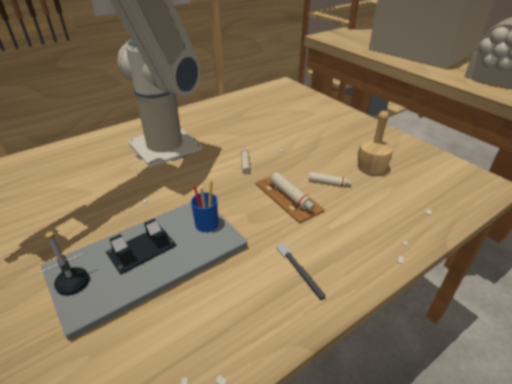

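The top view shows three shaft look-alikes, at (162,188), (211,188) and (209,271). The one at (211,188) is on the board and is the largest, with its red line and tenon at the top (world +x). The gauge is at (414,204) on the -y side and the pot at (305,196). I'll confirm with an enlarged crop.

```bash
cat > h.py <<'E'
import numpy as np,cv2
from cell import ctrl
from scipy.spatial.transform import Rotation as Ro
def ray(c,uv,z):
    K,R,t=[np.asarray(c[k]) for k in("intrinsics","R","t")]
    d=R.T@np.linalg.inv(K)@[uv[0],uv[1],1]; o=-R.T@t
    return o+d*(z-o[2])/d[2]
def proj(c,X):
    p=np.asarray(c["intrinsics"])@(np.asarray(c["R"])@np.asarray(X)+c["t"]); return p[:2]/p[2]
def rot(s=None):
    s=s or ctrl.get_state(); w=s["tcp_rot"]; return Ro.from_quat([w[1],w[2],w[3],w[0]])
E
python3 - <<'E'
from h import *
c=np.load("top0.npz"); im=c["img"][:,:,::-1]
a=cv2.resize(im[150:240,150:240],None,fx=6,fy=6,interpolation=cv2.INTER_CUBIC)
b=cv2.resize(im[150:240,300:435],None,fx=5.9,fy=6,interpolation=cv2.INTER_CUBIC)
cv2.imwrite("pics/a.png",a); cv2.imwrite("pics/b.png",b)
from h import ray
print(rot().as_matrix().round(3))
for uv in((213,167),(210,216)):print(ray(c,uv,.036))
E
```

```text
[[ 0.395 -0.001  0.919]
 [-0.919  0.001  0.395]
 [-0.001 -1.    -0.   ]]
[0.61907837 0.17693278 0.036     ]
[0.46032196 0.18160934 0.036     ]
```

View pics/a.png

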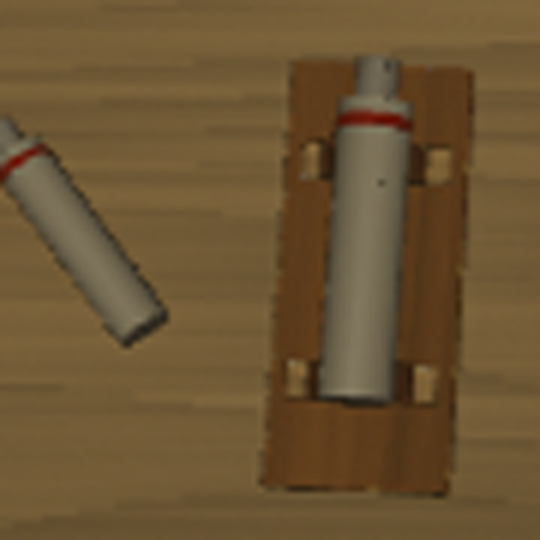

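View pics/b.png

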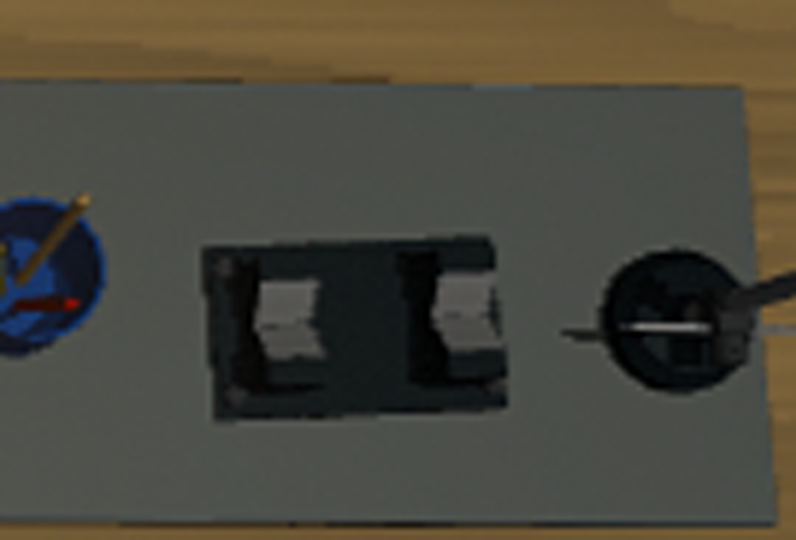

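The crops confirm it. The board shaft has its tenon and red line at the top, the +x end, and the plain end at the bottom. The vees' valleys run along the image horizontal, with the gauge on the right (-y).

```bash
python3 - <<'E'
from h import *
c=np.load("top0.npz")
f=lambda u,v:(300+u/5.9,150+v/6)
for n,p,z in(("Lv1",(255,327),.0637),("Lv2",(325,323),.0637),("Rv1",(432,322),.0637),("Rv2",(500,318),.0637),("TL",(203,247),.04),("TR",(490,237),.04),("BR",(507,408),.04),("BL",(215,420),.04),("gauge",(678,322),.03)): print(n,ray(c,f(*p),z).round(4))
R=rot().as_matrix();s=ctrl.get_state()
d=np.array([.54,.179,.29])-s["eef_pos"];print("tool shift",R.T@d/.03)
E
```

```text
Lv1 [ 0.4973 -0.2334  0.0637]
Lv2 [ 0.4998 -0.2705  0.0637]
Rv1 [ 0.5009 -0.3272  0.0637]
Rv2 [ 0.5034 -0.3635  0.0637]
TL [ 0.5435 -0.213   0.04  ]
TR [ 0.5507 -0.3697  0.04  ]
BR [ 0.4591 -0.3736  0.04  ]
BL [ 0.4512 -0.2165  0.04  ]
gauge [ 0.5074 -0.474   0.03  ]
tool shift [-19.19600178  -1.58656024  18.89349745]
```

```bash
python3 -m handwheel '[0,0,0,0,-0.8,0,-1, 0,0,0,-0.4,-0.8,0.4,-1, 0,0,0,-0.8,0,0.79,-1, 0,0,0,-0.8,0,0.79,-1, 0,0,0,-0.8,0,0.79,-1, 0,0,0,-0.8,0,0.79,-1, 0,0,0,-0.8,0,0.79,-1, 0,0,0,-0.8,0,0.79,-1, 0,0,0,-0.8,0,0.79,-1, 0,0,0,-0.8,0,0.79,-1, 0,0,0,-0.8,0,0.79,-1, 0,0,0,-0.8,0,0.79,-1, 0,0,0,-0.8,0,0.79,-1, 0,0,0,-0.8,0,0.79,-1, 0,0,0,-0.8,0,0.79,-1, 0,0,0,-0.8,0,0.79,-1, 0,0,0,-0.8,0,0.79,-1, 0,0,0,-0.8,0,0.79,-1, 0,0,0,-0.8,0,0.79,-1, 0,0,0,-0.8,0,0.79,-1]' 40
python3 -m handwheel '[0,0,0,-0.8,0,0.79,-1, 0,0,0,-0.8,0,0.79,-1, 0,0,0,-0.8,0,0.79,-1, 0,0,0,-0.8,0,0.79,-1, 0,0,0,-0.8,0,0.79,-1, 0,0.83,0,-0.4,0,0.35,-1, 0,0.83,0,0,0,0,-1, 0,0.83,0,0,0,0,-1, 0,0.83,0,0,0,0,-1, 0,0.83,0,0,0,0,-1, 0,0,0,0,0,0,-1, 0,0,0,0,0,0,-1, 0,0,0,0,0,0,-1]'
python3 - <<'E'
from h import *
c=ctrl.capture("wrist"); np.savez("w1.npz",**c); cv2.imwrite("pics/w1.png",c["img"][:,:,::-1])
s=ctrl.get_state();print(s["eef_pos"],s["q"],rot(s).as_matrix().round(4))
print("cam",-c["R"].T@c["t"],c["R"].round(3))
for X in((.46,.1816,.036),(.619,.177,.036)):print(proj(c,X))
E
```

```text
time_s: 1.77
eef_pos: [0.4745, 0.0086, 0.2902]
tcp_rot: [-0.59, 0.591, -0.389, 0.389]
wrist_force: [0.6, -0.7, -0.2]
opening: 0.0853
time_s: 2.85
eef_pos: [0.5407, 0.179, 0.2901]
tcp_rot: [0.493, -0.494, 0.507, -0.506]
wrist_force: [0.2, 0.3, 0.2]
opening: 0.0851
[0.54077613 0.17898268 0.29020858] [2.98721892e-01 2.89338959e-01 1.70974305e+00 2.39005451e-05
 1.14278052e+00 1.89636615e+00] [[-2.690e-02 -3.000e-04  9.996e-01]
 [-9.996e-01 -1.000e-04 -2.690e-02]
 [ 1.000e-04 -1.000e+00 -3.000e-04]]
cam [0.61256607 0.17686397 0.4208688 ] [[-0.026 -1.    -0.001]
 [-0.959  0.025  0.281]
 [-0.281  0.008 -0.96 ]]
[256.04645944 219.29013648]
[256.34048188 104.2827945 ]
```

View pics/w1.png

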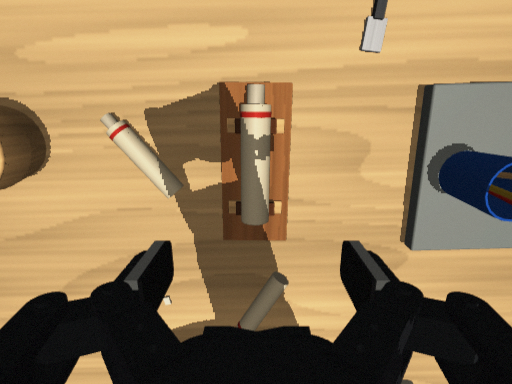

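The wrist view shows the shaft between (256,104) and (255,222), within about 1 px of my prediction sideways. I'll check it along its length.

```bash
python3 - <<'E'
from h import *
c=np.load("w1.npz")
for uv,z in(((256,104),.056),((255,223),.056),((256.5,104),.036),((255,223),.036),((241.5,170),.036),((270,170),.036)):print(uv,z,ray(c,uv,z).round(4))
E
```

```text
(256, 104) 0.056 [0.619  0.1774 0.056 ]
(255, 223) 0.056 [0.4625 0.1829 0.056 ]
(256.5, 104) 0.036 [0.6193 0.1768 0.036 ]
(255, 223) 0.036 [0.4543 0.1833 0.036 ]
(241.5, 170) 0.036 [0.5332 0.1997 0.036 ]
(270, 170) 0.036 [0.5322 0.1605 0.036 ]
```

```bash
python3 -m handwheel '[0,0,0,-0.03,0.6,0,-1, 0,0,0,0,0.7,0,-1, 0,0,0,0,0.7,0,-1, 0,0,0,0,0.7,0,-1, 0,0,0,0,0.7,0,-1, 0,0,0,0,0.7,0,-1, 0,0,0,0,0.7,0,-1, 0,0,0,0,0.7,0,-1, 0,0,0,0,0.7,0,-1, 0,0,0,0,0.7,0,-1, 0,0,0,0,0.6,0,-1, 0,0,0,0,0.5,0,-1, 0,0,0,0,0.4,0,-1, 0,0,0,0,0.3,0,-1, 0,0,0,0,0,0,-1, 0,0,0,0,0,0,-1]' 60
python3 -m handwheel '[0,0,0,0,0,0,1, 0,0,0,0,0,0,1, 0,0,0,0,0,0,1, 0,0,0,0,0,0,1, 0,0,0,0,0,0,1, 0,0,0,0,0,0,1, 0,0,0,0,0,0,1, 0,0,0,0,0,0,1, 0,0,0,0,0,0,1, 0,0,0,0,0,0,1, 0,0,0,0,0,0,1, 0,0,0,0,0,0,1]' 60
```

```text
time_s: 4.23
eef_pos: [0.5409, 0.18, 0.0293]
tcp_rot: [0.493, -0.493, 0.507, -0.507]
wrist_force: [0.6, 0.2, 0.9]
opening: 0.0856
time_s: 5.23
eef_pos: [0.5415, 0.1803, 0.0304]
tcp_rot: [-0.493, 0.492, -0.507, 0.507]
wrist_force: [-0.9, 0.2, 5.8]
opening: 0.0385
```

```bash
python3 -m handwheel '[0,0,0,0,-0.2,0,1, 0,0,0,0,-0.3,0,1, 0,0,0,0,-0.4,0,1, 0,0,0,0,-0.5,0,1, 0,0,0,0,-0.6,0,1, 0,0,0,0,-0.6,0,1, 0,0,0,0,-0.6,0,1, 0,0,0,0,-0.6,0,1, 0,0,0,0,-0.6,0,1, 0,0,0,0,-0.6,0,1, 0,0,0,0,-0.6,0,1, 0,0,0,0,-0.6,0,1, 0,0,0,0,-0.6,0,1, 0,0,0,0,-0.6,0,1, 0,0,0,0,-0.6,0,1, 0,0,0,0,-0.6,0,1, 0,0,0,0,-0.3,0,1, 0,0,0,0,0,0,1, 0,0,0,0,0,0,1, 0,0,0,0,0,0,1]'
python3 - <<'E'
from h import *
c=ctrl.capture("wrist"); np.savez("w2.npz",**c); cv2.imwrite("pics/w2.png",c["img"][:,:,::-1])
s=ctrl.get_state();print(s["eef_pos"],s["q"],rot(s).as_matrix().round(4),s["wrist_force"],s["torque"])
R=rot(s); p=s["eef_pos"]
for a in(-.08,.08):print(proj(c,p+R.apply([0,-.008,a])),proj(c,p+R.apply([.02,-.008,a])),proj(c,p+R.apply([-.02,-.008,a])))
E
```

```text
time_s: 6.9
eef_pos: [0.54, 0.1797, 0.2953]
tcp_rot: [0.492, -0.493, 0.507, -0.507]
wrist_force: [-0.7, -0.2, -4.2]
opening: 0.038
[0.5400348  0.17967962 0.29503298] [ 3.00295726e-01  2.84621571e-01  1.70453576e+00 -1.87359734e-05
  1.15482390e+00  1.89989598e+00] [[-2.880e-02 -2.300e-03  9.996e-01]
 [-9.996e-01 -7.000e-04 -2.880e-02]
 [ 8.000e-04 -1.000e+00 -2.300e-03]] [ 0.55693624  0.63398997 -4.6263835 ] [ 0.0058129  -0.01869552 -0.00451983]
[256.10068281 389.85619945] [291.5407381  389.89094312] [220.66756929 389.82146259]
[256.062216    88.62554029] [305.23491664  88.63280573] [206.90287811  88.61827682]
```

View pics/w2.png

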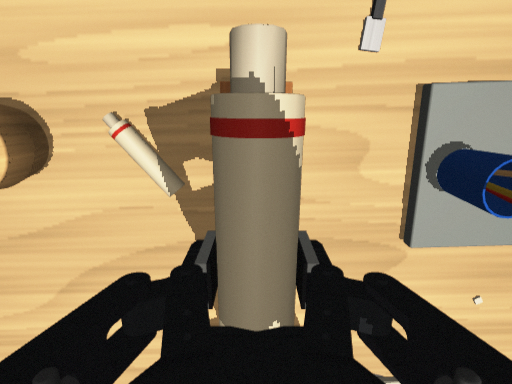

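The shaft is lifted (wrist z about -4.6 N, image centre 258, level), with the tenon towards +tool z. On the way to the vee I'll stop short for a close look at it.

```bash
python3 -m handwheel '[0,0,0,0.4,0,0,1, 0,0,0,0.7,0,-0.05,1, 0,0,0,0.8,0,-0.05,1, 0,0,0,0.8,0,-0.05,1, 0,0,0,0.8,0,-0.05,1, 0,0,0,0.8,0,-0.05,1, 0,0,0,0.8,0,-0.05,1, 0,0,0,0.8,0,-0.05,1, 0,0,0,0.8,0,-0.05,1, 0,0,0,0.8,0,-0.05,1, 0,0,0,0.8,0,-0.05,1, 0,0,0,0.8,0,-0.05,1, 0,0,0,0.8,0,-0.05,1, 0,0,0,0.8,0,-0.05,1, 0,0,0,0.4,0,-0.05,1, 0,0,0,0,0,0,1, 0,0,0,0,0,0,1, 0,0,0,0,0,0,1]'
python3 - <<'E'
from h import *
c=ctrl.capture("wrist"); np.savez("w3.npz",**c)
im=c["img"][60:330,250:512,::-1]
cv2.imwrite("pics/w3.png",cv2.resize(im,None,fx=2.2,fy=2.2,interpolation=cv2.INTER_CUBIC))
s=ctrl.get_state();print(s["eef_pos"],s["wrist_force"])
for X in((.5005,-.296,.0637),(.498,-.249,.0637),(.503,-.343,.0637)):print((proj(c,X)-[250,60])*2.2)
E
```

```text
time_s: 8.45
eef_pos: [0.51, -0.1517, 0.2959]
tcp_rot: [0.493, -0.493, 0.508, -0.507]
wrist_force: [0.3, 0.0, -4.8]
opening: 0.0381
[ 0.51015802 -0.15147184  0.29600233] [ 0.31327705  0.45994092 -3.25434752]
[259.0769376  244.90986197]
[179.11727774 251.2569236 ]
[339.53433813 238.52329052]
```

View pics/w3.png

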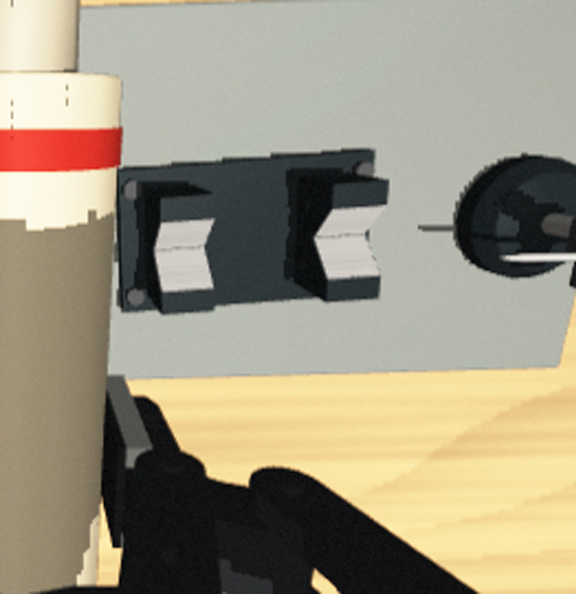

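```bash
python3 - <<'E'
from h import *
c=np.load("w3.npz")
P=[ray(c,(250+u/2.2,60+v/2.2),.0637) for u,v in((153,249),(205,246),(314,239),(368,234))]
print(np.round(P,4)); 
P=np.array(P);m=P.mean(0);print("mid",m,"yaw",np.degrees(np.arctan2(P[0,1]-P[3,1],P[0,0]-P[3,0])))
s=ctrl.get_state();R=rot(s).as_matrix();print(R.round(4));print(R.T@(m-s["eef_pos"])/.03)
E
```

```text
[[ 0.4998 -0.2335  0.0637]
 [ 0.5007 -0.2641  0.0637]
 [ 0.5031 -0.328   0.0637]
 [ 0.5052 -0.3594  0.0637]]
mid [ 0.50223255 -0.29625789  0.0637    ] yaw 92.47018512125496
[[-2.810e-02 -6.000e-04  9.996e-01]
 [-9.996e-01  6.000e-04 -2.810e-02]
 [-5.000e-04 -1.000e+00 -6.000e-04]]
[ 4.8358735   7.74090108 -0.12332234]
```

```bash
python3 -m handwheel '[0,0,0,0.6,0,-0.05,1, 0,0,0,0.8,0,-0.05,1, 0,0,0,0.8,0,-0.05,1, 0,0,0,0.8,0,0,1, 0,0,0,0.8,0,0,1, 0,0,0,0.6,0,0,1, 0,0,0,0.4,0,0,1, 0,-0.5,0,0,0,0,1, 0,-0.98,0,0,0,0,1, 0,-0.98,0,0,0,0,1, 0,-0.98,0,0,0,0,1, 0,-0.98,0,0,0,0,1, 0,-0.98,0,0,0,0,1, 0,-0.98,0,0,0,0,1, 0,-0.98,0,0,0,0,1, 0,-0.98,0,0,0,0,1, 0,-0.98,0,0,0,0,1, 0,-0.98,0,0,0,0,1, 0,-0.98,0,0,0,0,1, 0,-0.98,0,0,0,0,1]'
python3 -m handwheel '[0,-0.98,0,0,0,0,1, 0,-0.98,0,0,0,0,1, 0,-0.98,0,0,0,0,1, 0,-0.5,0,0,0,0,1, 0,0,0,0,0,0,1, 0,0,0,0,0,0,1, 0,0,0,0,0,0,1]'
python3 - <<'E'
from h import *
c=ctrl.capture("wrist"); np.savez("w4.npz",**c); cv2.imwrite("pics/w4.png",c["img"][:,:,::-1])
c=ctrl.capture("scene"); np.savez("s4.npz",**c)
s=ctrl.get_state();R=rot(s).as_matrix();print(s["eef_pos"],s["q"],s["wrist_force"]);print(R.round(4),np.degrees(np.arctan2(R[1,2],R[0,2])));print(R.T@(np.array([.5007,-.2963,.15])-s["eef_pos"])/.03)
E
```

```text
time_s: 10.17
eef_pos: [0.502, -0.2949, 0.2962]
tcp_rot: [0.699, -0.698, 0.109, -0.109]
wrist_force: [-0.0, 0.7, -4.1]
opening: 0.0387
time_s: 10.75
eef_pos: [0.5018, -0.2955, 0.2963]
tcp_rot: [0.707, -0.707, -0.015, 0.015]
wrist_force: [0.3, -0.5, -4.3]
opening: 0.0384
[ 0.50176213 -0.29580138  0.29629693] [-5.53151302e-01  3.03023386e-01  1.67580461e+00  8.23430376e-05
  1.16287109e+00 -5.96958094e-01] [-0.43045714  0.05303727 -4.07848629]
[[ 9.99e-01 -1.00e-04 -4.38e-02]
 [ 4.38e-02  1.00e-04  9.99e-01]
 [-0.00e+00 -1.00e+00  1.00e-04]] 92.50807227570662
[-0.0358758   4.87656402 -0.01565207]
```

View pics/w4.png

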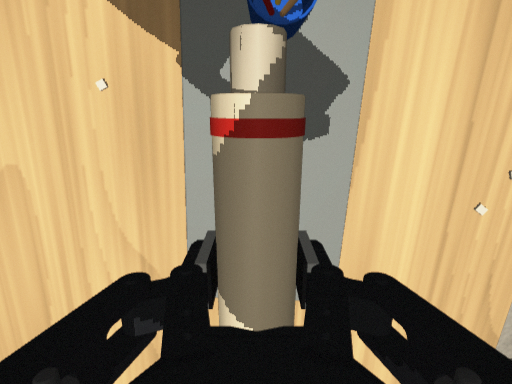

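The hold is unchanged: the shaft is at column 258, and the pot is well clear ahead of the tenon. I'll descend to about 12 mm above the seat.

```bash
python3 -m handwheel '[0,0,0,-0.03,0.3,0,1, 0,0,0,0,0.6,0,1, 0,0,0,0,0.6,0,1, 0,0,0,0,0.6,0,1, 0,0,0,0,0.6,0,1, 0,0,0,0,0.6,0,1, 0,0,0,0,0.6,0,1, 0,0,0,0,0.6,0,1, 0,0,0,0,0.6,0,1, 0,0,0,0,0.6,0,1, 0,0,0,0,0.5,0,1, 0,0,0,0,0.3,0,1, 0,0,0,0,0.1,0,1, 0,0,0,0,0,0,1, 0,0,0,0,0,0,1]'
python3 - <<'E'
from h import *
s=ctrl.get_state();print(s["eef_pos"],s["wrist_force"],s["torque"])
c=ctrl.capture("scene"); np.savez("s5.npz",**c)
im=c["img"][170:330,30:270,::-1]
cv2.imwrite("pics/s5.png",cv2.resize(im,None,fx=3.2,fy=3.2,interpolation=cv2.INTER_CUBIC))
E
```

```text
time_s: 12.1
eef_pos: [0.5011, -0.2964, 0.0987]
tcp_rot: [-0.707, 0.707, 0.016, -0.015]
wrist_force: [1.0, -0.3, -3.1]
opening: 0.0385
[ 0.50114126 -0.29638387  0.09873638] [ 1.03313043 -0.33886581 -3.12908715] [-0.08355122  0.00052021 -0.00018892]
```

View pics/s5.png

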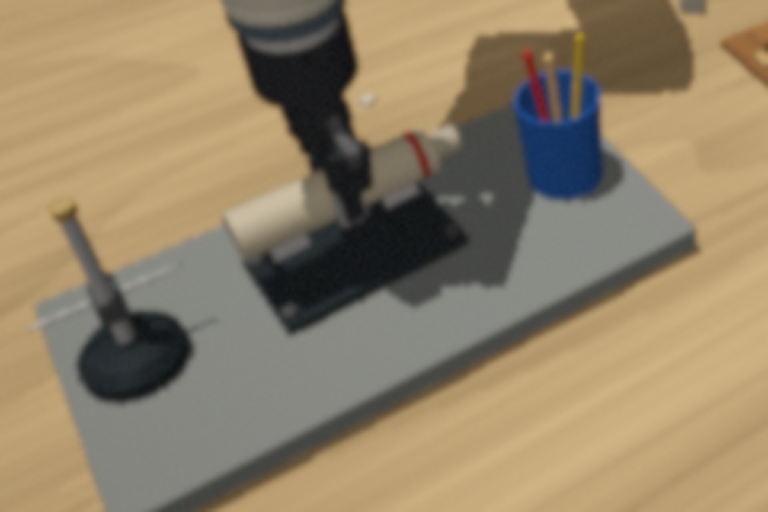

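The scene crop shows the shaft level over both vees, with the plain end towards the gauge and everything clear. I'll lower it slowly to find contact.

```bash
python3 -m handwheel '[0,0,0,0,0.04,0,1, 0,0,0,0,0.04,0,1, 0,0,0,0,0.04,0,1, 0,0,0,0,0.04,0,1, 0,0,0,0,0.04,0,1, 0,0,0,0,0.04,0,1, 0,0,0,0,0,0,1, 0,0,0,0,0,0,1]'; python3 -m handwheel '[0,0,0,0,0.02,0,1, 0,0,0,0,0.02,0,1, 0,0,0,0,0.02,0,1, 0,0,0,0,0,0,1, 0,0,0,0,0,0,1]';  python3 -m handwheel '[0,0,0,0,0.02,0,1, 0,0,0,0,0.02,0,1, 0,0,0,0,0,0,1, 0,0,0,0,0,0,1]'
```

```text
time_s: 12.82
eef_pos: [0.5007, -0.2961, 0.091]
tcp_rot: [0.707, -0.707, -0.016, 0.016]
wrist_force: [-0.6, 0.0, -4.0]
opening: 0.0385
time_s: 13.23
eef_pos: [0.5008, -0.2961, 0.0893]
tcp_rot: [0.707, -0.707, -0.016, 0.016]
wrist_force: [0.1, 0.6, -4.3]
opening: 0.0381
time_s: 13.57
eef_pos: [0.5008, -0.2962, 0.0881]
tcp_rot: [-0.707, 0.707, 0.016, -0.016]
wrist_force: [-0.4, 0.7, -4.0]
opening: 0.0384
```

```bash
python3 -m handwheel '[0,0,0,0,0.02,0,1, 0,0,0,0,0.02,0,1, 0,0,0,0,0,0,1, 0,0,0,0,0,0,1]'; python3 -m handwheel '[0,0,0,0,0.02,0,1, 0,0,0,0,0,0,1, 0,0,0,0,0,0,1]';  python3 -m handwheel '[0,0,0,0,0.02,0,1, 0,0,0,0,0,0,1, 0,0,0,0,0,0,1]'; python3 - <<'E'
from h import *
s=ctrl.get_state();print(s["eef_pos"],s["wrist_force"],s["torque"])
E
```

```text
time_s: 13.9
eef_pos: [0.5013, -0.2964, 0.0872]
tcp_rot: [-0.707, 0.707, 0.016, -0.015]
wrist_force: [2.2, -0.0, -1.6]
opening: 0.0387
time_s: 14.15
eef_pos: [0.5015, -0.2964, 0.0869]
tcp_rot: [-0.707, 0.707, 0.016, -0.015]
wrist_force: [2.2, -0.0, 3.1]
opening: 0.0381
time_s: 14.4
eef_pos: [0.5016, -0.2965, 0.0867]
tcp_rot: [-0.707, 0.707, 0.017, -0.015]
wrist_force: [0.9, 1.0, 7.8]
opening: 0.0382
[ 0.50157325 -0.29649692  0.08674984] [0.86740559 0.95712034 7.79225153] [ 0.17452106 -0.20710777  0.37764039]
```

Contact is at TCP z of about 0.087, as predicted. There is a small yaw couple, so I'll ease it while pressing in small steps.

```bash
python3 -m handwheel '[0,-0.06,0,0,0.01,0,1, 0,0,0,0,0.01,0,1, 0,0,0,0,0,0,1, 0,0,0,0,0,0,1]'; python3 - <<'E'
from h import *
s=ctrl.get_state();print(s["eef_pos"],s["wrist_force"],s["torque"],rot(s).as_matrix()[:,2])
E
```

```text
time_s: 14.73
eef_pos: [0.5019, -0.2966, 0.0865]
tcp_rot: [-0.706, 0.707, 0.019, -0.017]
wrist_force: [2.2, 3.3, 9.9]
opening: 0.0379
[ 0.50190856 -0.29661378  0.08646861] [2.15937175 3.26431535 9.93036124] [ 0.32509696 -0.18048163  0.36499344] [-0.05119382  0.99868771 -0.00143535]
```

```bash
python3 -m handwheel '[0,0,0,0,0.02,0,1, 0,0,0,0,0.01,0,1, 0,0,0,0,0,0,1, 0,0,0,0,0,0,1]'; python3 - <<'E'
from h import *
for i in range(3):
    ctrl.capture("wrist"); s=ctrl.get_state();print(s["eef_pos"],s["wrist_force"].round(2),s["torque"].round(3))
c=ctrl.capture("top");im=c["img"][160:240,320:420,::-1]
cv2.imwrite("pics/t6.png",cv2.resize(im,None,fx=6,fy=6,interpolation=cv2.INTER_CUBIC))
E
```

```text
time_s: 15.07
eef_pos: [0.502, -0.2967, 0.0863]
tcp_rot: [-0.706, 0.707, 0.019, -0.017]
wrist_force: [-0.7, 2.5, 17.2]
opening: 0.0378
[ 0.50194176 -0.29664886  0.08627782] [-0.08  3.44 16.93] [0.572 0.065 0.418]
[ 0.50196935 -0.29665488  0.08630498] [-0.86  2.2  17.26] [0.572 0.028 0.43 ]
[ 0.50195396 -0.29666396  0.08630652] [-0.04  3.4  17.28] [0.534 0.12  0.454]
```

```bash
python3 -m handwheel '[0.04,-0.06,0,0,0.01,0,1, 0,0,0,0,0,0,1, 0,0,0,0,0,0,1, 0,0,0,0,0,0,1]'; python3 - <<'E'
from h import *
for i in range(3):
    c=ctrl.capture("wrist"); s=ctrl.get_state();print(s["eef_pos"],s["wrist_force"].round(2),s["torque"].round(3))
E
```

```text
time_s: 15.6
eef_pos: [0.502, -0.2966, 0.0863]
tcp_rot: [0.708, -0.706, -0.021, 0.019]
wrist_force: [-1.2, 3.2, 20.6]
opening: 0.0385
[ 0.50198864 -0.29664306  0.08626468] [-1.42  3.44 20.42] [0.576 0.194 0.011]
[ 0.50200528 -0.2966456   0.08628327] [-1.7   3.5  19.02] [ 0.525  0.216 -0.036]
[ 0.50200857 -0.29665088  0.08629435] [-1.07  3.96 19.34] [0.535 0.186 0.018]
```

View pics/t6.png

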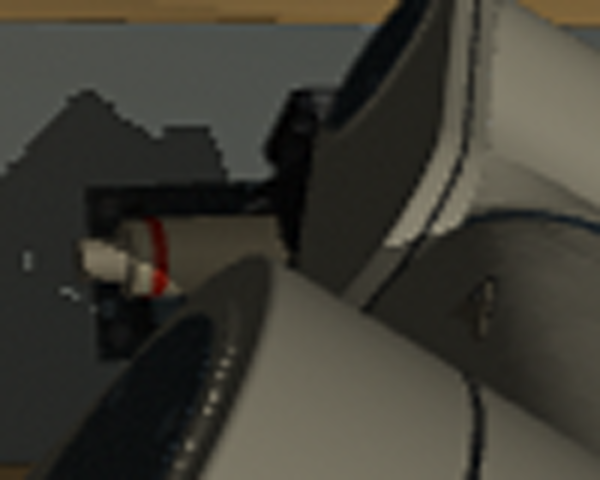

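The yaw couple has gone. The remaining Tx and Ty match Fy and Fx acting through a lever of about 0.15 m, so the push is even. I'll take one last look before handing in.

```bash
python3 -m handwheel '[0,0,0,0,0,0,1, 0,0,0,0,0,0,1, 0,0,0,0,0,0,1, 0,0,0,0,0,0,1, 0,0,0,0,0,0,1, 0,0,0,0,0,0,1]'; python3 - <<'E'
from h import *
c=ctrl.capture("scene");im=c["img"][170:330,30:270,::-1]
cv2.imwrite("pics/s7.png",cv2.resize(im,None,fx=3.2,fy=3.2,interpolation=cv2.INTER_CUBIC))
s=ctrl.get_state();print(s["eef_pos"],s["wrist_force"].round(2),s["torque"].round(3),abs(s["qd"]).max())
o=np.array([30,170])
y=np.radians(92.9);d=np.array([np.cos(y),np.sin(y),0]);v=np.array([.5019,-.2963,.092])
for k in(-.08,.08,.104):print((proj(c,v+k*d)-o)*3.2)
E
```

```text
time_s: 16.25
eef_pos: [0.502, -0.2966, 0.0863]
tcp_rot: [0.708, -0.706, -0.021, 0.019]
wrist_force: [-1.0, 3.3, 19.6]
opening: 0.0382
[ 0.50200019 -0.29664085  0.08630451] [ 0.06  3.81 20.73] [0.543 0.233 0.025] 0.001419377212739734
[240.13354833 246.86527249]
[431.56183579 157.09159824]
[457.62129448 144.87055513]
```

View pics/s7.png

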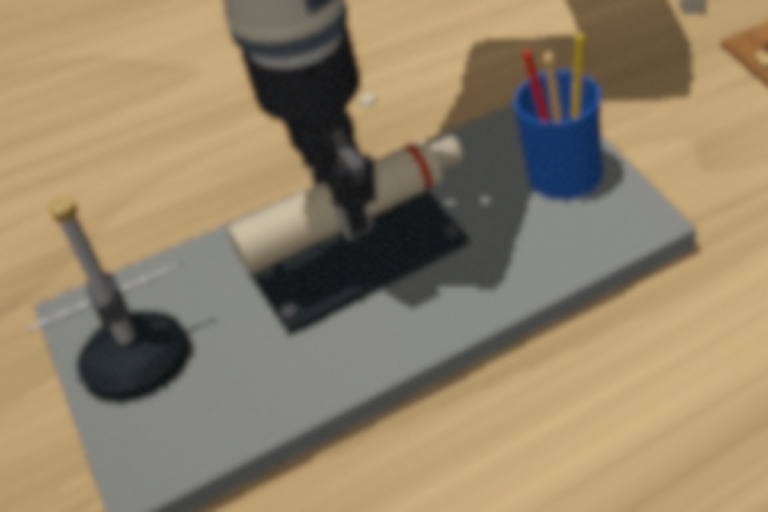

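The plain end is at about (243,247) against (240,247) predicted, and the tenon tip at about (456,150) against (458,145). That is within about 2 native pixels, and the gauge and pot haven't moved. Handing in.

```bash
python3 -c "
from cell import ctrl
print(ctrl.job_done()); s=ctrl.get_state(); print(s['time_s'],s['wrist_force'],s['opening'])"
```

```text
the job is handed in; nothing more can be done
None
the job is handed in; nothing more can be done
```

The shaft is in the V-block with its plain end towards the gauge (on the -y side), and I handed in while still gripping it and pressing it down. The robot clock stood at about 16 s of the 48 s allowed, and handing in gives no verdict.

**Last checks:**
- **Push:** about 20 N straight down, and the sideways force across the vee was about 1 N or less. With the weight, that works out to roughly 16–18 N on each side's faces; I calculated this from the wrist force, as the faces give no reading of their own.
- **Seating:** first contact came within about 1 mm of the height I expected. A yaw couple of about 0.4 N m showed up while pressing, and a small turn brought it to nearly zero.
- **Position:** in the last scene picture both ends were within about 2 pixels of where a fully seated shaft should appear. That is too coarse to confirm 3 mm by itself. The contact height and balanced forces also point to full seating.
- **Other things:** the gauge and pot look unmoved in the last picture. I didn't look at the mallet and chisel again at the end, but the arm never went near them.

**Left over:** a force of about 3.5 N along the vee remained, probably friction, and I left it.

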